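Tip the ram tube down in its case and close the lid

ROBOT

A 6-joint arm with a two-finger parallel gripper is mounted at the origin on the work surface. World frame = base frame: x ahead of the robot, y to its left, z up, the work surface at z = 0. Lengths are in m, angles in rad, forces in N, time in s.
With the tool pointing down it reaches from about 0.3 to 0.875 m from the base axis. Payload 6.4 kg.
Tool frame: the origin (TCP) lies at the very end of the fingers, on their centre line; the grasp point (between the pads) lies 19 mm behind it; z points along the fingers, y is the line along which they close (so a half turn about z gives the same grasp; the last joint's range is limited). The gripper opens to 85 mm and grips with 20 to 120 N. Pads are 22 mm wide; open, the fingers measure 114 mm over their backs; the gripper's body (76 mm by 85 mm) begins 54 mm behind the grasp point. The pads swing forward as they close: fully open they stand 13 mm farther back than shut.
Start: joints at [-1.425, 0.181, 1.607, -0, 1.354, -0.206], TCP at [0.198, -0.54, 0.231] pointing down, gripper open.
Joint ranges: [-2.99, 2.99], [-0.89, 2.07], [0.3, 2.58], [-1.14, 4.28], [0, 2.63], [-3.12, 3.12]. Speed limits (rad/s): [2.57, 2.57, 3.01, 3.14, 3.14, 3.14].

INTERFACE

Orientations are given as a unit quaternion [w, x, y, z].
In Python, from bench import ctrl, camera, calibration, order, outline_of gives the robot as it stands.
- The arm moves only by the tool move_arm, never from a script. Its argument "series" is a list that holds one entry, the list of rows, each a list of 5 numbers: the opening, from 0 (shut) to 1 (fully open), then the shift along the tool's x, y, z in mm, then the turn about the tool's z in rad. A call has exactly 10 rows; each row is the pose to reach, as a shift and turn from the pose commanded when the call began, along the tool's axes at that moment; what a row does not reach only later rows make up. A row lasts 1/12 s, in which the tool goes at most 41.7 mm and 7.16 degrees, less where a joint would pass 70% of its speed; a pose out of reach is approached as far as the arm can. A call with a gripper value outside its range is refused whole. The fingers move at their own pace and stop on an object; the grip force is fixed at half the most. Time passes only in rows, so rows that repeat a pose let the fingers close, or fill a call up. It gives the time, the measured TCP pose, the force, the opening and the grip force at its end, in the units of the state.
- ctrl.get_obs(): the state, without advancing time (a new reading comes with each control period).
- camera(name): name is "scene" or "top"; returns (picture, depth): 480x640x3 uint8, blue, green, red; 480x640 float32, m along the optical axis (not along the pixel's ray), 0 where there is no reading.
- calibration(name): a dict with "intrinsics" (3x3 intrinsics, pixels), "k1" (the pictures are not rectified: a ray, as slopes to the right and down, at radius r is drawn at 1 + k1 r^2 times it, then the intrinsics apply), "rvec" (rotation vector, rad) and "tvec" (3), from world to camera coordinates, as OpenCV has them. Camera axes: x right, y down, z forward; pixel columns grow to the right and rows downward; lengths in m; the calibration is good to about 2 mm. A picture is of the moment at which its call begins. calibration takes no time and is no camera call.
- order.hand_in(): hands the job in; it is judged then, once.
Trained networks look in the newest picture that a camera, given by its name, has taken for a name from the list of things; names that differ only in an ending like _2 or _b are one class to them, and where a whole thing is asked for, a point or a joint stands for the part that bears it (a point fixed in the world has none). Each returns a list of dicts, best first, with "conf" (0 to 1); they miss things now and then, are a little off and sometimes report something else, mostly with a low value. They report only what shows in the picture. A call takes as long as a camera call.
- outline_of(target, camera): "region" (480x640 bool, what is visible of it) and "bbox" ([centre column, centre row, width, height] in pixels, round what is visible of it).
The state is a dict: "time_s": time; "q": joint angles; "dq": joint speeds; "joint_efforts": joint torques, N m; "eef_pos": TCP position; "eef_rot": TCP orientation; "wrist_force": force on the tool from outside, world axes, zero at the start; "torque": the same for the moment, N m; "opening": opening from 0.0 (shut) to 1.0 (fully open); "grasp_force": force on a finger pad.
Only numpy, scipy, OpenCV 4.12 (cv2) and the standard library are available. Lean on these libraries where they do the work, as an engineer would, in place of code of your own. Each camera call takes 0.05 s, during which the arm holds its last target. There are 200 camera calls.

TASK

Put the body-repair kit away by pushing only: with a light push of the fingers near its top, tip over the orange tube that stands on end in the open case so that it lies flat along its own compartment, then push the blue lid over from behind and press it fully shut. Nothing may be gripped, pinched or lifted; leave the small steel foot in the other compartment and everything else on the bench where it is, and finish with the hand clear.

Things in the scene. Friction and masses are not known exactly. Their poses are not given: they have to be found in the camera images.
- case: Fixed black case, open on top, 160 (its x) x 250 (y) x 66 mm high, walls and floor 6 mm, yellow lining. Origin: centre of underside, on the bench. A divider along y at x=0, rising 20 mm from the floor, makes two compartments 71 mm wide, 238 mm long, centred on x=-38.5 and +38.5 mm. Lid hinged on its +x rim. The case's +x points to the robot's left (yaw 1.57), up to 0.4 rad off.
- lid_angle (a joint): Angle of the blue lid: 0 = shut flat on the case's rim, 1.57 = upright, 2.2 = stop, leaning back away from the case. Starts leaning back at 1.75 to 2.1. The hinge is stiff, without spring: the lid stays where it is left and needs about 1 to 5 N at its free edge to move.
- lid_hinge (a point): Point on the lid's hinge line, in the middle of the case's length: in the case's frame x = +80, y = 0, z = 67 mm. The hinge line runs along the case's y.
- lid_edge (a point): Middle of the lid's free edge, halfway through its thickness: 160 mm from the hinge. When the lid is shut it lies at x = -80, z = 73 mm in the case's frame.
- lid: The lid's blue panel, 160 x 250 x 12 mm, flat, no handle. Origin on the hinge line, -x runs to the free edge, z is the outward normal of the outer face (three black ribs 1 mm high): up when shut, to the back when open. Inner face in the hinge plane, outer face 12 mm from it. Over 30 N from the fingers while it swings counts as gripping it.
- tube: Loose orange tube, dark end bands: cylinder 40 mm wide, 150 mm long, 0.35-0.7 kg. Starts upright on the case floor (z=6 mm) in either compartment, axis 60-85 mm from mid-length, near its -y or +y end; the room to lie is towards the other. Origin: centre of lower end, z along its axis. Pushed near the top it tips and falls by itself past 0.27 rad. Over 18 N from the fingers counts as gripping it.
- tube_mid (a point): Centre of the tube, on its axis, 75 mm from either end. It stands 81 mm above the bench at the start and 26 mm when the tube lies flat on the case floor.
- tube_top (a point): Centre of the tube's upper end, 150 mm from its origin: 156 mm above the bench at the start.
- foot: Loose dark steel foot, 46 mm in diameter and 38 mm high with a 26 mm stem, standing in the other compartment at the other end of the case. Origin: centre of its underside. It stays there and fits under the shut lid.
- spare: Bystander: another orange tube, 48 mm in diameter, 110 mm tall, standing on the bench to the left of the case. Origin: centre of its underside.
- hammer: Bystander: hammer 260 mm long lying on the left, wooden handle. Origin: under its middle.
- driver: Bystander: red-handled screwdriver, 200 mm long, lying on the right. Origin: under its middle.
- filler: Bystander: tin 90 mm in diameter and 100 mm tall, on the right. Origin: centre of its underside.
- dolly: Bystander: dark steel dolly block 85 x 55 x 30 mm, lying on the right. Origin: centre of its underside.
- tape: Bystander: yellow ring, 100 mm outside diameter, 25 mm high, lying on the left. Origin: centre of its underside.

How it is judged:
By the outcome, as a careful person would: the job done as asked, in the order asked, and still so for the second after the job is handed in, with the robot touching nothing.
It also fails if it takes over 48 s, if anything falls off the work surface, if the arm or the gripper's body presses on something with over 40 N, if the wrist force passes 120 N, or if a joint passes its speed limit or range.

## Working session

There is one attempt and no reset: what is moved stays moved. The work goes in short steps, Python scripts to look and compute and a tool call to move; the robot and the scene stay as the last step left them, time stands still between calls to the robot, and variables do not carry over. Pictures are saved under pics/ and viewed, at most 10 in all, crops included, and the job is handed in when it is done.

Besides the shell and the picture viewer there is one more tool, called after "Emit:" as name([rows], argument=value, ...), one row to a line, values as JSON. move_arm: Moves the arm, as the interface text tells. Its arguments: {"type":"object","properties":{"series":{"type":"array","items":{"type":"array","items":{"type":"array","items":{"type":"number"}}}}},"required":["series"]}

```bash
mkdir -p pics; ls
cat > h.py <<'E'
import numpy as np, cv2
from bench import ctrl, camera, calibration, order, outline_of
from scipy.spatial.transform import Rotation as R
def cloud(name,depth):
    c=calibration(name);K=np.array(c["intrinsics"]);k1=c["k1"]
    v,u=np.mgrid[0:480,0:640].astype(float)
    xd=(u-K[0,2])/K[0,0];yd=(v-K[1,2])/K[1,1]
    x,y=xd.copy(),yd.copy()
    for _ in range(15):
        s=1+k1*(x*x+y*y);x,y=xd/s,yd/s
    P=np.stack([x*depth,y*depth,depth],-1)-np.array(c["tvec"]).ravel()
    W=P@cv2.Rodrigues(np.array(c["rvec"],float))[0]
    W[depth<=0]=np.nan
    return W
E
python3 - <<'E'
from h import *
ims=[]
for n in("scene","top"):
    im,d=camera(n);cv2.imwrite(f"pics/{n}0.png",im);W=cloud(n,d);np.save(n+"0.npy",W)
    for t in("case","tube","lid","foot","spare","hammer","filler"):
        for o in outline_of(t,n)[:2]:
            r=o["region"];p=W[r];p=p[~np.isnan(p[:,0])]
            print(n,t,round(o["conf"],2),np.round(o["bbox"]),len(p),np.round(np.median(p,0),3) if len(p) else'', np.round(np.percentile(p,[3,97],axis=0),3).tolist() if len(p) else '')
o=ctrl.get_obs();print(o)
E
```

```text
pics
scene case 0.81 [287. 241. 128. 151.] 10162 [ 0.538 -0.083  0.045] [[0.405, -0.201, 0.002], [0.658, 0.033, 0.208]]
scene case 0.58 [326. 233.  48. 134.] 3585 [ 0.558 -0.     0.15 ] [[0.423, -0.044, 0.067], [0.661, 0.04, 0.21]]
scene tube 0.76 [249. 268.  26.  49.] 859 [ 0.619 -0.163  0.117] [[0.592, -0.182, 0.035], [0.625, -0.148, 0.159]]
scene lid 0.75 [327. 231.  47. 134.] 3526 [ 0.559 -0.     0.151] [[0.424, -0.044, 0.069], [0.661, 0.04, 0.21]]
scene lid 0.7 [511. 251.  34.  51.] 1070 [0.547 0.4   0.076] [[0.476, 0.382, 0.0], [0.557, 0.452, 0.112]]
scene foot 0.71 [155. 323.  44.  42.] 1093 [ 0.692 -0.362  0.029] [[0.65, -0.4, 0.001], [0.728, -0.328, 0.034]]
scene foot 0.6 [296. 236.  16.  21.] 331 [ 0.456 -0.073  0.023] [[0.435, -0.094, 0.007], [0.47, -0.054, 0.046]]
scene spare 0.66 [512. 249.  33.  44.] 950 [0.548 0.399 0.081] [[0.517, 0.382, 0.012], [0.557, 0.423, 0.112]]
scene hammer 0.7 [513. 318. 127.  38.] 1851 [0.69  0.414 0.024] [[0.642, 0.257, 0.009], [0.717, 0.504, 0.03]]
scene filler 0.84 [146. 220.  52.  56.] 1856 [ 0.445 -0.418  0.086] [[0.39, -0.46, 0.008], [0
[... 1012 characters left out ...]
9, 0.118]]
{'time_s': 0.8, 'q': array([-1.42530034e+00,  1.80765044e-01,  1.60702239e+00, -2.53712135e-07,
        1.35381355e+00, -2.06287790e-01]), 'dq': array([ 0.001089  ,  0.00011276, -0.00140706, -0.00190652,  0.00075018,
       -0.00064067]), 'joint_efforts': array([-1.05058010e-03, -4.44795299e+01, -3.51662171e+01, -3.48015446e-04,
        7.49471255e-04, -2.75597316e-06]), 'eef_pos': array([ 0.19815256, -0.53977967,  0.23129729]), 'eef_rot': array([-4.16766838e-06,  9.84570858e-01,  1.74986359e-01,  2.78046216e-09]), 'wrist_force': array([0.47247724, 0.65149752, 0.2104959 ]), 'torque': array([ 0.00678582,  0.00013324, -0.01886787]), 'grasp_force': 0.0, 'opening': 1.0003573644173467}
```

Run:
```python
from h import *
a=cv2.imread("pics/scene0.png");b=cv2.imread("pics/top0.png")
x=cv2.resize(a[140:360,180:420],(400,367),interpolation=2);y=cv2.resize(b[150:310,250:425],(400,367),interpolation=2)
cv2.imwrite("pics/both.png",np.hstack([x,y]))
for n in("scene","top"):
    W=np.load(n+"0.npy")
    # lid: plane & edges; case rim pts
    o=[q for q in outline_of("lid",n)][0]
    r=cv2.erode(o["region"].astype(np.uint8),np.ones((3,3)))>0
    p=W[r];p=p[~np.isnan(p[:,0])]
    c=np.median(p,0);
    for _ in range(3):
        q=p-c;nn=np.linalg.svd(q,full_matrices=False)[2][2];m=abs(q@nn)<.006;p=p[m];c=p.mean(0)
    nn=nn*np.sign(nn[1]);h=np.cross(nn,[0,0,1]);h/=np.linalg.norm(h);up=np.cross(h,nn)
    print(n,"plane n",nn,"c",c,"yaw of n",np.arctan2(nn[1],nn[0]),"elev",np.arcsin(nn[2]),len(p))
    s=np.percentile(p@h,[1,50,99]);t=np.percentile(p@up,[1,99]);print(" along",h,s,"up",up,t)
    rim=W[(abs(W[...,2]-.066)<.006)&(W[...,0]>.35)&(W[...,0]<.7)&(W[...,1]>-.25)&(W[...,1]<.06)]
    bx=cv2.minAreaRect((rim[:,:2]*1000).astype(np.float32));print(" rim",bx,len(rim), cv2.boxPoints(bx).round().tolist())
    tp=W[(abs(W[...,2]-.157)<.006)&(W[...,0]>.54)&(W[...,0]<.65)&(W[...,1]>-.22)&(W[...,1]<-.1)]
    print(" tubetop",tp.mean(0),cv2.minEnclosingCircle((tp[:,:2]*1000).astype(np.float32)),len(tp))
```

```text
scene plane n [ 0.06321803  0.89042382 -0.45072043] c [ 0.55544497 -0.00201635  0.14862077] yaw of n 1.4999175778028788 elev -0.467572226799686 3049
 along [ 0.99748915 -0.07081942  0.        ] [0.4248377  0.55844921 0.66078914] up [0.03191976 0.44958874 0.89266516] [0.06070594 0.2202674 ]
 rim ((528.57373046875, -116.84630584716797), (183.6993408203125, 255.0555877685547), 84.87711334228516) 1072 [[393.0, -197.0], [647.0, -220.0], [664.0, -37.0], [410.0, -14.0]]
 tubetop [ 0.60653727 -0.16624665  0.15576766] ((605.1427001953125, -166.44985961914062), 20.760835647583008) 265
top plane n [ 0.06650729  0.89389708 -0.44331116] c [0.5303962  0.00254109 0.15018529] yaw of n 1.496531647032332 elev -0.45928928556846005 2314
 along [ 0.99724365 -0.07419643  0.        ] [0.4116232  0.52819489 0.6464731 ] up [0.03289211 0.44208923 0.89636779] [0.0659715  0.22507716]
 rim ((523.1659545898438, -119.71394348144531), (175.4072265625, 250.24359130859375), 85.87328338623047) 556 [[392.0, -198.0], [642.0, -216.0], [654.0, -41.0], [405.0, -23.0]]
 tubetop [ 0.59990794 -0.16301517  0.15719958] ((599.2715454101562, -163.230224609375), 20.25678253173828) 148
```

View pics/both.png

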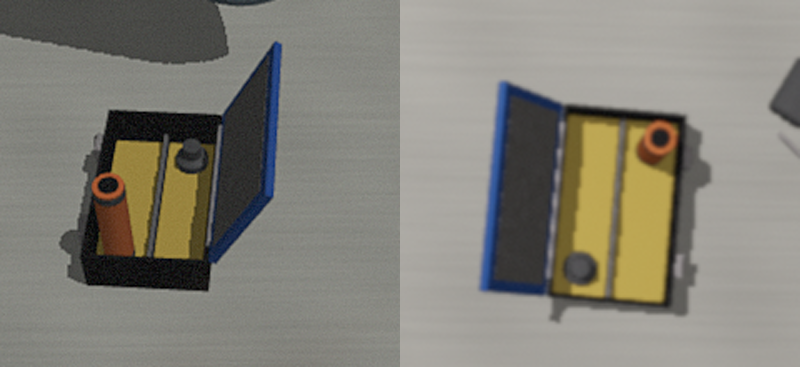

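The tube stands near the case's far end, in the right-hand compartment, at about (0.602, -0.165). In the right-hand picture, that is around px (655,140). The foot is in the other compartment at the near end (580,267). The lid leans back to the left at about 2.03 rad. The case's yaw is about 1.498 and its centre is about (0.525, -0.127). The tube therefore has to be tipped from the far side, towards the robot.

Emit:
move_arm([
  [[0,40,-14,0,0.1],[0,80,-28,0,0.2],[0,119,-41,0,0.3],[0,158,-54,0,0.4],[0,197,-68,0,0.425],[0,236,-81,0,0.425],[0,275,-95,0,0.425],[0,314,-108,0,0.425],[0,353,-122,0,0.425],[0,392,-135,0,0.425]],
])

```text
time_s: 1.73
eef_pos: [0.521, -0.2763, 0.2315]
eef_rot: [0.0, 0.999, -0.037, 0.0]
wrist_force: [0.6, -0.9, 0.3]
opening: 0.002
grasp_force: 0.0
```

Emit:
move_arm([
  [[0,30,-28,0,0],[0,58,-54,0,0],[0,84,-79,0,0],[0,108,-102,0,0],[0,125,-118,0,0],[0,125,-118,25,0],[0,125,-118,50,0],[0,125,-118,75,0],[0,125,-118,94,0],[0,125,-118,94,0]],
])

```text
time_s: 2.57
eef_pos: [0.6499, -0.168, 0.1317]
eef_rot: [-0.002, 0.999, -0.037, -0.004]
wrist_force: [-1.3, 0.5, -1.0]
opening: 0.002
grasp_force: 0.0
```

Run:
```python
from h import *
a,d=camera("scene");b,_=camera("top")
x=cv2.resize(a[140:360,180:420],(400,367),interpolation=2);y=cv2.resize(b[150:310,250:425],(400,367),interpolation=2)
cv2.imwrite("pics/b2.png",np.hstack([x,y]))
o=ctrl.get_obs();print(o["eef_pos"],o["wrist_force"])
```

```text
[ 0.65256087 -0.16930605  0.13682395] [-0.19219654 -0.33780666  0.69234845]
```

View pics/b2.png

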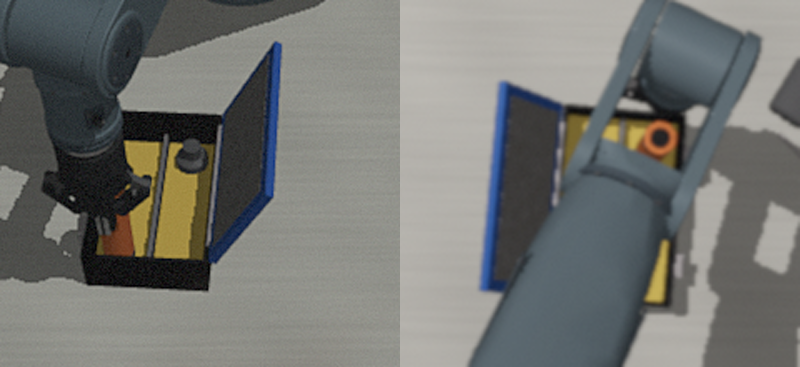

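The closed fingers are on the tube's far side, at about (105,220) in the left view, and in line with it. I'll push gently towards the robot.

Emit:
move_arm([
  [[0,-5,0,0,0],[0,-10,0,0,0],[0,-13,0,0,0],[0,-16,0,0,0],[0,-19,0,0,0],[0,-22,0,0,0],[0,-25,0,0,0],[0,-28,0,0,0],[0,-31,0,0,0],[0,-34,0,0,0]],
])

```text
time_s: 3.5
eef_pos: [0.6187, -0.1669, 0.1373]
eef_rot: [-0.0, 0.999, -0.037, -0.0]
wrist_force: [1.3, 0.3, 0.5]
opening: 0.003
grasp_force: 0.2
```

Emit:
move_arm([
  [[0,-4,0,0,0],[0,-8,0,0,0],[0,-12,0,0,0],[0,-16,0,0,0],[0,-20,0,0,0],[0,-24,0,0,0],[0,-28,0,0,0],[0,-32,0,0,0],[0,-36,0,0,0],[0,-36,0,0,0]],
])

```text
time_s: 4.33
eef_pos: [0.5823, -0.1642, 0.1372]
eef_rot: [-0.0, 0.999, -0.037, -0.0]
wrist_force: [0.3, 0.0, 0.6]
opening: 0.002
grasp_force: 0.0
```

Run:
```python
from h import *
a,d=camera("scene")
cv2.imwrite("pics/b3.png",cv2.resize(a[140:360,180:420],(400,367),interpolation=2))
o=ctrl.get_obs();print(o["eef_pos"],o["wrist_force"])
```

```text
[ 0.58277387 -0.16429219  0.13733561] [0.12920636 0.22021441 0.22162537]
```

View pics/b3.png

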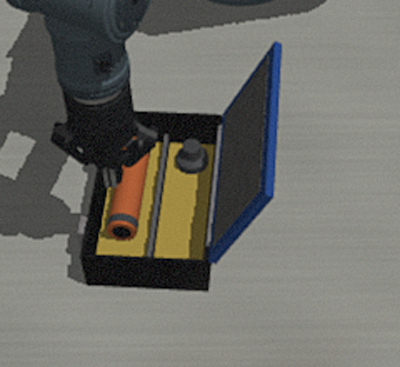

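The tube lies flat, along its own compartment. Next I'll go up and over to a point behind the lid, turning the hand 90° on the way.

Emit:
move_arm([
  [[0,0,0,-40,0],[0,0,0,-80,-0.12],[0,-3,-12,-118,-0.24],[0,-12,-48,-125,-0.36],[0,-21,-84,-130,-0.48],[0,-30,-120,-130,-0.6],[0,-39,-158,-130,-0.72],[0,-47,-196,-130,-0.84],[0,-56,-236,-130,-0.96],[0,-64,-275,-130,-1.08]],
])

```text
time_s: 5.22
eef_pos: [0.5389, 0.1165, 0.2676]
eef_rot: [0.0, 0.875, 0.485, 0.0]
wrist_force: [1.7, -0.0, 0.3]
opening: -0.0
grasp_force: 0.0
```

Run:
```python
from h import *
a,d=camera("scene");W=cloud("scene",d)
o=ctrl.get_obs();print(o["eef_pos"],o["eef_rot"],o["q"],o["time_s"])
for n in("tube","foot"):
    for t in outline_of(n,"scene")[:3]:
        r=cv2.erode(t["region"].astype(np.uint8),np.ones((3,3)))>0;p=W[r];p=p[~np.isnan(p[:,0])]
        print(n,t["conf"],t["bbox"],np.percentile(p,[3,50,97],axis=0).round(3).tolist(),cv2.minAreaRect((p[:,:2]*1000).astype(np.float32)))
cv2.imwrite("pics/b4.png",cv2.resize(a[140:360,180:420],(400,367),interpolation=2))
```

```text
[0.53742603 0.12334857 0.26770109] [-0.00204819  0.871601    0.49021029  0.00117208] [0.00751766 0.09794933 1.62582504 0.00477498 1.41774944 0.55292106] 5.2667
tube 0.65 [258.5, 252.4, 27.7, 61.9] [[0.438, -0.175, 0.021], [0.516, -0.156, 0.042], [0.581, -0.137, 0.048]] ((494.3605651855469, -155.87742614746094), (36.54444885253906, 182.3338165283203), 84.85709381103516)
foot 0.56 [297.9, 233.2, 18.8, 19.4] [[0.443, -0.09, 0.016], [0.457, -0.074, 0.025], [0.47, -0.057, 0.046]] ((454.9970703125, -72.71765899658203), (34.37383270263672, 38.27557373046875), 6.264644622802734)
foot 0.46 [326.5, 233.0, 49.8, 130.0] [[0.435, -0.04, 0.073], [0.558, 0.0, 0.154], [0.66, 0.037, 0.21]] ((541.5280151367188, -2.8012619018554688), (79.43971252441406, 246.51724243164062), 85.74664306640625)
```

View pics/b4.png

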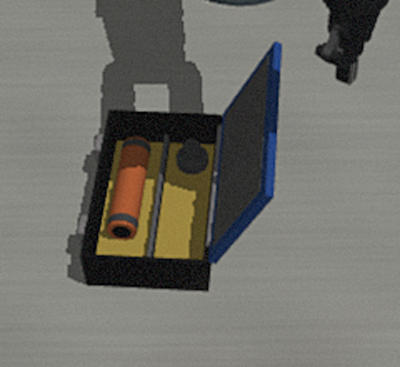

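The tube lies flat in its compartment, from about px (135,140) to (122,228), with its top at z of about 0.047. The hand is behind the lid. I'll lower it and close in on the lid.

Emit:
move_arm([
  [[0,0,0,25,-0.12],[0,0,0,50,-0.24],[0,0,0,70,-0.36],[0,0,0,85,-0.48],[0,-8,4,85,-0.491],[0,-16,8,85,-0.491],[0,-24,12,85,-0.491],[0,-32,16,85,-0.491],[0,-40,20,85,-0.491],[0,-44,24,85,-0.491]],
])

```text
time_s: 6.2
eef_pos: [0.5364, 0.063, 0.183]
eef_rot: [0.001, 0.733, 0.68, 0.0]
wrist_force: [-0.2, 0.6, -0.3]
opening: -0.003
grasp_force: 0.0
```

Run:
```python
from h import *
a,d=camera("scene")
o=ctrl.get_obs();print(o["eef_pos"],o["eef_rot"],o["wrist_force"],o["time_s"])
cv2.imwrite("pics/b5.png",cv2.resize(a[140:360,180:420],(400,367),interpolation=2))
p=o["eef_pos"]*1000; cx=np.array([.073,.997])
X=(p[:2]-[525,-127])@cx; print("case x",X)
for th in np.arange(1.57,-.01,-.157): 
    x=80-120*np.cos(th)+12*np.sin(th)+11; z=67+120*np.sin(th)+13*np.cos(th); print(round(th,2),round(x-X),round(p[2]-z))
```

```text
[0.53677733 0.0625085  0.18294318] [7.41237490e-04 7.33127431e-01 6.80090843e-01 2.57697533e-04] [ 0.20783001 -0.92926346 -0.72227977] 6.25
case x 189.79972123597088
1.57 -87 -4
1.41 -106 -5
1.26 -125 -2
1.1 -143 3
0.94 -160 11
0.78 -175 22
0.63 -189 35
0.47 -200 50
0.31 -209 67
0.16 -215 84
-0.0 -219 103
```

View pics/b5.png

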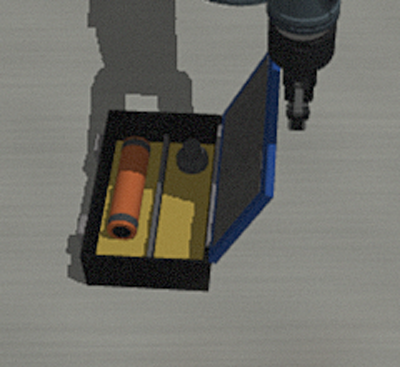

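The finger is behind the lid's upper edge, at about (298,110), and clear of it. I'll push it upright.

Emit:
move_arm([
  [[0,-6,0,0,0],[0,-11,0,0,0],[0,-15,0,0,0],[0,-19,0,0,0],[0,-23,0,0,0],[0,-27,0,0,0],[0,-32,0,0,0],[0,-37,0,0,0],[0,-42,0,0,0],[0,-47,0,0,0]],
])

```text
time_s: 7.08
eef_pos: [0.5326, 0.0171, 0.1821]
eef_rot: [-0.0, 0.732, 0.681, -0.0]
wrist_force: [0.5, 2.8, 1.4]
opening: -0.003
grasp_force: 1.2
```

Emit:
move_arm([
  [[0,-6,0,0,0],[0,-12,0,0,0],[0,-18,0,0,0],[0,-24,0,0,0],[0,-30,0,0,0],[0,-36,0,0,0],[0,-42,0,0,0],[0,-48,0,0,0],[0,-54,0,0,0],[0,-60,0,0,0]],
])

```text
time_s: 7.92
eef_pos: [0.5282, -0.0428, 0.1819]
eef_rot: [-0.0, 0.733, 0.681, -0.0]
wrist_force: [2.5, 2.0, -0.5]
opening: 0.001
grasp_force: 1.1
```

Emit:
move_arm([
  [[0,-9,0,0,0],[0,-18,0,0,0],[0,-27,1,1,0],[0,-36,0,3,0],[0,-45,0,7,0],[0,-53,0,11,0],[0,-61,0,16,0],[0,-68,0,22,0],[0,-75,0,28,0],[0,-82,0,35,0]],
])

```text
time_s: 8.75
eef_pos: [0.5223, -0.1246, 0.1467]
eef_rot: [0.0, 0.732, 0.681, -0.0]
wrist_force: [0.4, 1.5, -0.2]
opening: -0.003
grasp_force: 0.6
```

Run:
```python
from h import *
a,d=camera("scene")
o=ctrl.get_obs();print(o["eef_pos"],o["wrist_force"],o["time_s"])
cv2.imwrite("pics/b6.png",cv2.resize(a[140:360,180:420],(400,367),interpolation=2))
```

```text
[ 0.52148242 -0.12545097  0.14515799] [ 0.4301073  -1.75195954  0.03128308] 8.8
```

View pics/b6.png

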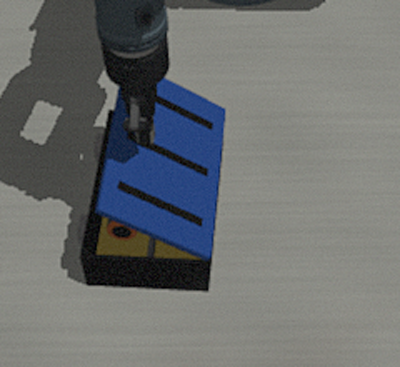

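The lid is on its way down, at about 0.6 rad, with the fingertip on its outer face at about (145,140). I'll carry on down the arc.

Emit:
move_arm([
  [[0,-6,0,7,0],[0,-11,0,15,0],[0,-16,0,23,0],[0,-20,0,31,0],[0,-23,0,39,0],[0,-26,0,47,0],[0,-28,0,54,0],[0,-29,0,60,0],[0,-30,0,64,0],[0,-30,0,67,0]],
])

```text
time_s: 9.63
eef_pos: [0.5199, -0.1539, 0.0796]
eef_rot: [-0.0, 0.732, 0.681, -0.0]
wrist_force: [-1.0, -0.0, 1.2]
opening: 0.002
grasp_force: 0.4
```

Emit:
move_arm([
  [[0,0,0,0.3,0],[0,0,0,0.6,0],[0,0,0,0.9,0],[0,0,0,1.2,0],[0,0,0,1.5,0],[0,0,0,1.7,0],[0,0,0,1.9,0],[0,0,0,2,0],[0,0,0,2,0],[0,0,0,2,0]],
])

```text
time_s: 10.47
eef_pos: [0.5204, -0.1538, 0.079]
eef_rot: [0.0, 0.732, 0.681, 0.0]
wrist_force: [-1.9, 1.1, 5.6]
opening: 0.001
grasp_force: 3.0
```

Emit:
move_arm([
  [[0,0,0,0.4,0],[0,0,0,0.8,0],[0,0,0,1.2,0],[0,0,0,1.6,0],[0,0,0,2,0],[0,0,0,2.3,0],[0,0,0,2.6,0],[0,0,0,2.8,0],[0,0,0,3,0],[0,0,0,3,0]],
])

```text
time_s: 11.3
eef_pos: [0.5206, -0.1538, 0.0788]
eef_rot: [0.0, 0.732, 0.681, -0.0]
wrist_force: [-11.2, 5.4, 29.3]
opening: 0.0
grasp_force: 14.7
```

At 29 N the lid no longer gives, so it has bottomed out. I'll lift straight off.

Emit:
move_arm([
  [[0,0,0,-3,0],[0,0,0,-8,0],[0,0,0,-25,0],[0,0,0,-60,0],[0,0,0,-95,0],[0,0,0,-130,0],[0,-35,0,-150,0],[0,-75,0,-150,0],[0,-110,0,-150,0],[0,-130,0,-150,0]],
])

```text
time_s: 12.13
eef_pos: [0.5104, -0.287, 0.2261]
eef_rot: [0.001, 0.733, 0.68, -0.0]
wrist_force: [0.7, -0.0, -0.2]
opening: -0.004
grasp_force: 0.0
```

Run:
```python
from h import *
a,d=camera("scene");W=cloud("scene",d)
o=ctrl.get_obs();print(o["eef_pos"],o["wrist_force"],o["time_s"])
t=outline_of("lid","scene")[0]
r=cv2.erode(t["region"].astype(np.uint8),np.ones((5,5)))>0;p=W[r];p=p[~np.isnan(p[:,0])&(p[:,2]>.07)&(p[:,2]<.12)]
s=np.linalg.lstsq(np.c_[p[:,:2],np.ones(len(p))],p[:,2],rcond=None)[0];print(t["conf"],len(p),"slope",s,"zmed",np.median(p[:,2]))
cv2.imwrite("pics/b7.png",cv2.resize(a,(800,600)))
```

```text
[ 0.50989231 -0.28945062  0.22560621] [-2.26189571 -2.115334    0.65341037] 12.1833
0.8 6071 slope [ 0.00071418 -0.00067089  0.07826869] zmed 0.07872670862842199
```

View pics/b7.png

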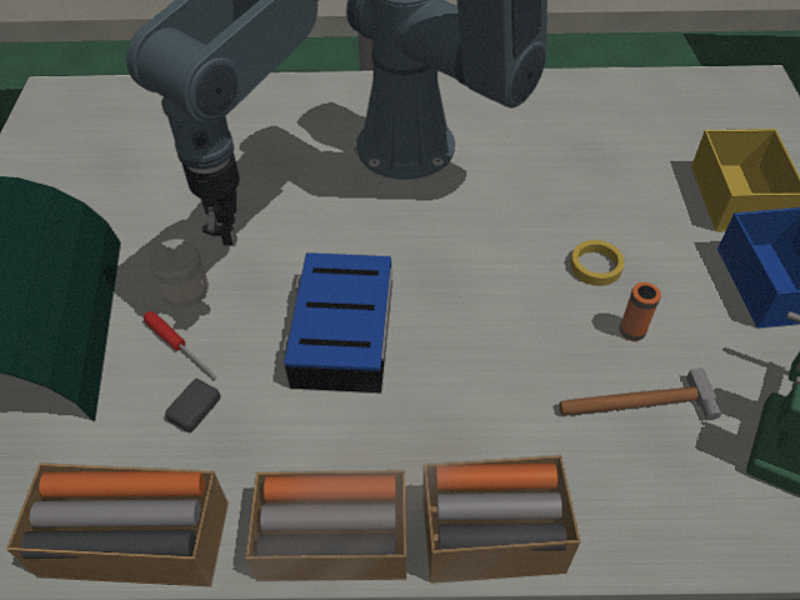

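The lid is flat and shut at px (340,310), with its top at z 0.0787 and no measurable slope. The hand is clear at (220,235), and nothing else on the bench looks out of place. I'll hand in.

```bash
python3 -c "
from bench import order
print(order.hand_in())"
```

```text
the job is handed in; nothing more can be done
None
```

The orange tube lies flat in its own compartment and the lid is pressed fully shut; nothing was gripped, the hand is clear, and I handed the job in at about 12 s on the robot's clock (no verdict came back).

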